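Pin and brake a mobile-shelf wheel box

ROBOT

A 6-joint arm with a two-finger parallel gripper is mounted at the origin on the work surface. World frame = base frame: x ahead of the robot, y to its left, z up, the work surface at z = 0. Lengths are in mm, angles in degrees, forces in N, time in s.
With the tool pointing down it reaches from about 300 to 825 mm from the base axis. Payload 5.4 kg.
Tool frame: the origin (TCP) lies at the centre of the arm's flange, where the gripper is bolted on; the fingertips stand 190 mm ahead of it and the grasp point (between the pads) lies 171 mm ahead of it (arm.tips_ahead is the distance from the TCP to the fingertips, in mm); z points along the fingers, y is the line along which they close (so a half turn about z gives the same grasp; the last joint's range is limited). The gripper opens to 92 mm and grips with 3 to 60 N. Pads are 20 mm wide; open, the fingers measure 128 mm over their backs; the gripper's body (75 mm by 189 mm) begins 69 mm behind the grasp point.
Start: joints at [-76.725, 9.076, 91.501, -0, 79.423, -12.038], TCP at [245.827, -519.785, 404.701] pointing down, gripper open.
Joint ranges: [-166.64, 166.64], [-54.1, 131.32], [10.49, 154.53], [-73.88, 253.88], [9.74, 151.15], [-171.62, 171.62]. Speed limits (degrees/s): [147.25, 147.25, 180, 180, 180, 180].

INTERFACE

Orientations are given as [roll, pitch, yaw] about the fixed x, y, z axes, in that order (R = Rz(yaw) Ry(pitch) Rx(roll)).
In Python, from workcell import arm gives the robot as it stands.
- The arm moves only by the tool play_rows, never from a script. Its arguments are lists of equal length, an entry for each row: "turn": the turn, a rotation vector about the tool's x, y, z in units of 6 degrees (1.0 is 6 degrees), a list of three; "dp": the shift along the tool's x, y, z in units of 25 mm (1.0 is 25 mm), a list of three; "claw": the finger opening in mm, from 0 to 91.9. A call has 1 to 20 rows; each row shifts and turns the commanded pose from where the row before left it, along the tool's axes as they then stand; what a row does not reach is not made up. A row lasts 1/12 s, in which the tool goes at most 41.7 mm and 7.16 degrees, less where a joint would pass 70% of its speed; a pose out of reach is approached as far as the arm can. A call is refused whole if a number of a shift passes 1 or a number of a turn 1, either way. A call with a gripper value outside its range is refused whole. The fingers move at their own pace and stop on an object; "squeeze" is the grip in N (left out, the last holds). Time passes only in rows, so rows that do not move let the fingers close. It gives the time, the measured TCP pose, the force, the opening and the grip force at its end, in the units of the state.
- arm.read_state(): the state, without advancing time (a new reading comes with each control period).
- arm.read_camera(name): name is "side" or "top"; returns the picture (384x512x3 uint8, red, green, blue); there is no depth.
- arm.camera_params(name): a dict with "vfov" (degrees; the focal length in pixels is half the picture's height over the tangent of half this angle, whatever the lens; pixels are square), "cx", "cy" (the principal point, pixels), "k1" (the pictures are not rectified: a ray, as slopes to the right and down, at radius r is drawn at 1 + k1 r^2 times it, then the intrinsics apply), "xyz" and "attitude" of the camera in the world. Camera axes: x right, y down, z forward; pixel columns grow to the right and rows downward; lengths in mm; the calibration is good to about 2 mm. A picture is of the moment at which its call begins. camera_params takes no time and is no camera call.
- arm.sign_off(): hands the job in; it is judged then, once.
The state is a dict: "t": time; "qpos": joint angles; "qvel": joint speeds; "joint_efforts": joint torques, N m; "tcp_pos": TCP position; "tcp_rot": TCP orientation; "ft_force": force on the tool from outside, world axes, zero at the start; "moment": the same for the moment, N m; "width": opening from 0.0 (shut) to 1.0 (fully open); "finger_force": force on a finger pad.
Only numpy, scipy, OpenCV 4.12 (cv2) and the standard library are available. Lean on these libraries where they do the work, as an engineer would, in place of code of your own. Each camera call takes 0.05 s, during which the arm holds its last target. There are 200 camera calls.

TASK

Secure the mobile-shelving wheel box on the desk. First turn the red brake knob on its cover clockwise to its end stop; then lift the mallet out of its rest by the head, stand it on its face on the green mat and let go, take it again by the handle, reach the head in under the cover and knock (brisk blows, not a slow press, and never with the fingers) the orange-headed spring pin down until it is fully home. Finally stand the mallet upright on its face on the green mat again and let go, leaving the clip box, stapler and mug where they are.

Things in the scene. Friction and masses are not known exactly. Their poses are not given: they have to be found in the camera images.
- carriage: Cream steel wheel box fixed to the desk, yawed up to 0.2 rad. Origin on the desk under its middle, x pointing away from the robot, z up. Base plate 160 x 200 x 6 mm. A side plate at y = -97 mm and two posts at y = 97 mm (6 mm thick, x = -60 to 60) carry a cover. Open at both x ends. A wheel inside fills y = -97 to -64 mm. A blue block 50 x 50 mm at x = 0, y = 25, top z = 38 mm, carries the pin.
- cover_edge (a point): Lower near edge of the cover, in line with the pin: carriage x = -60, y = 25, z = 174 mm (axes as the carriage). The cover, 120 x 200 mm, z = 174 to 180 mm, has a 50 x 30 mm sight window over the pin. The upright mallet head (72 mm tall) passes under it, in along carriage +x, with the gripper on the handle outside; a gripper does not fit under it.
- pin: Spring pin. Origin: centre of the top of its orange head (22 mm across, 6 mm thick), at carriage x = 0, y = 25 mm; z = 62 mm fully up, 44 mm fully home (head down on the blue block, a hard stop). Starts 0 to 4 mm in. Moves straight down; needs 9 N at the top to 11 N at the bottom (friction 8.5 N, spring 150 N/m) and stays where it is driven; the mallet's weight alone does not move it.
- brake (a joint): Angle of the red brake knob, rad: grows clockwise seen from above; 2.2 = end stop, brake fully on. Starts at 0.9 to 1.4. Turning friction 0.06 N m.
- brake_grip (a point): On the upright axis of the red brake knob, in its grip: carriage x = 0, y = -45, z = 217 mm. The grip is an upright bar 49 mm long, 14 mm thick, z = 192 to 224 mm, standing on a 52 mm disc (z = 186 to 194). The bar runs along this point's x axis: close the fingers along its y axis. The point turns with the knob.
- mallet: Soft-faced mallet, 0.36 to 0.54 kg. Origin: centre of its lower face; z up the head to the other, equal face. Head 56 (x) x 50 (y) x 72 (z) mm, black, yellow faces. Handle towards -x from the head, axis at z = 36 mm, x = -28 to -215 mm: 18 mm wide wood, from x = -105 a black grip 20 mm wide (y), 26 mm tall (z). Centre of mass about 15 mm from the head's middle towards the handle.
- handle_grip (a point): Point on the axis of the mallet's handle, 125 mm from the head's middle, in the black grip; axes as the mallet's.
- rest: Grey tool rest fixed to the desk. The mallet starts in it, standing on a face on its 4 mm base plate, origin over the rest's origin, axes parallel (within 3 mm). Two cheeks, 80 mm high, 34 mm apart, 40 mm thick, shroud the handle from x = -48 to -213 mm: only the head can be gripped, from above, across y. Lift straight up 70 mm or more to clear them.
- mat: Green square mat fixed to the desk, 170 x 170 x 4 mm; origin at the centre of its underside. The mallet is stood here. The rest and the mat swap sides of the desk.
- clip_box: Bystander: cardboard box 70 x 50 x 38 mm, origin under its centre.
- stapler: Bystander: red and black stapler 130 x 36 x 38 mm, origin under its centre.
- mug: Bystander: blue mug 80 mm across, 90 mm tall, origin under its centre.
Mind the look-alikes: they are no part of the job. Of the things that look like the mallet, the larger one is meant. Several things have the shape of the mat; the one meant has the colours described above.

How it is judged:
By the outcome, as a careful person would: the job done as asked, in the order asked, and still so for the second after the job is handed in, with the robot touching nothing.
It also fails if it takes over 72 s, if anything falls off the work surface, if the arm or the gripper's body presses on something with over 40 N, if the wrist force passes 120 N, or if a joint passes its speed limit or range.

## Working session

There is one attempt and no reset: what is moved stays moved. The work goes in short steps, Python scripts to look and compute and a tool call to move; the robot and the scene stay as the last step left them, time stands still between calls to the robot, and variables do not carry over. Pictures are saved under pics/ and viewed, at most 10 in all, crops included, and the job is handed in when it is done.

Besides the shell and the picture viewer there is one more tool, called after ">>>" as name(argument=value, ...) on one line, values as JSON. play_rows: Moves the arm, as the interface text tells. Its arguments: {"type":"object","properties":{"turn":{"type":"array","items":{"type":"array","items":{"type":"number"}}},"dp":{"type":"array","items":{"type":"array","items":{"type":"number"}}},"claw":{"type":"array","items":{"type":"number"}},"squeeze":{"type":"number"}},"required":["turn","dp","claw"]}

```bash
mkdir -p pics; ls; python3 - <<'E'
from workcell import arm
import cv2
for n in("side","top"):
    im=arm.read_camera(n); cv2.imwrite(f"pics/{n}0.png",cv2.cvtColor(im,cv2.COLOR_RGB2BGR)); print(n,arm.camera_params(n))
print(arm.read_state())
E
```

```text
pics
side {'vfov': 48.29089885648353, 'cx': 260.20705288892606, 'cy': 196.1705852991507, 'k1': -0.06403526790305437, 'xyz': array([  44.1067027 ,  806.5170247 , 1016.07206147]), 'attitude': array([-136.0003474 ,   -0.75674991, -149.75674377])}
top {'vfov': 51.45314351400562, 'cx': 259.84202717616927, 'cy': 186.8601110366249, 'k1': -0.03236443737923625, 'xyz': array([ 309.11736589,   63.91416628, 1620.37689137]), 'attitude': array([-174.119993  ,    0.60326056,  -91.21049798])}
{'t': 0.1, 'qpos': array([-7.67254473e+01,  9.11045879e+00,  9.15649234e+01, -1.15323413e-05,
        7.94219357e+01, -1.20357275e+01]), 'qvel': array([-0.05084908, -0.0480714 , -0.2864386 ,  0.02470609, -0.01658295,
        0.05191882]), 'joint_efforts': array([-4.41649545e-04, -3.86503172e+01, -3.22960603e+01,  7.02055497e-02,
        3.39157507e-02, -5.65753805e-05]), 'tcp_pos': array([ 245.7661567 , -519.55774963,  403.80348177]), 'tcp_rot': array([-1.79904819e+02, -2.02817834e-02,  2.53102654e+01]), 'ft_force': array([-0.01409993, -0.01671571,  0.15725965]), 'moment': array([ 0.08555506, -0.02579295,  0.00415477]), 'finger_force': 0.0, 'width': 1.0033217316136072}
```

View pics/top0.png

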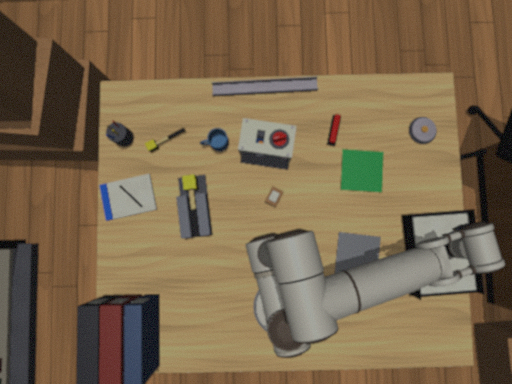

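View pics/side0.png

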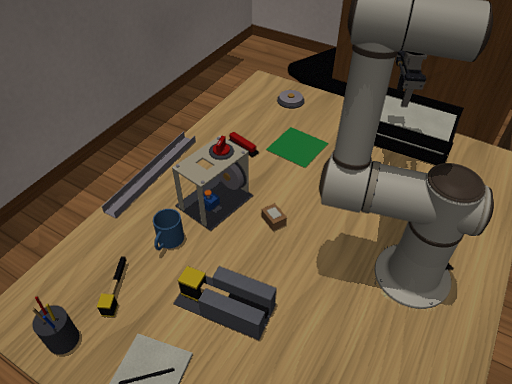

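Top view: the large mallet sits in the grey rest with its head at (189,183); the small one at (153,145) is a look-alike. The green mat is at (362,170), and the grey square at (357,250) is a look-alike. The wheel box is at (267,140) with its red knob at (280,139). I'll measure these and confirm with one enlarged crop.

```bash
cat > h.py <<'E'
import numpy as np, cv2
from scipy.spatial.transform import Rotation as R
from workcell import arm
def cam(n):
    p=arm.camera_params(n); f=192/np.tan(np.radians(p["vfov"]/2))
    return p,f,R.from_euler("xyz",p["attitude"],degrees=True).as_matrix()
def ray(n,uv):
    p,f,M=cam(n); d=(np.array(uv,float)-[p["cx"],p["cy"]])/f; s=d.copy()
    for _ in range(20): s=d/(1+p["k1"]*(s@s))
    return p["xyz"],M@np.r_[s,1]
def onz(n,uv,z):
    o,d=ray(n,uv); return o+d*(z-o[2])/d[2]
def proj(n,X):
    p,f,M=cam(n); c=M.T@(np.array(X,float)-p["xyz"]); s=c[:2]/c[2]; s=s*(1+p["k1"]*(s@s)); return s*f+[p["cx"],p["cy"]]
def tri(uv1,uv2):
    (a,d),(b,e)=ray("top",uv1),ray("side",uv2)
    st=np.linalg.lstsq(np.c_[d,-e],b-a,rcond=None)[0]; P,Q=a+d*st[0],b+e*st[1]
    return (P+Q)/2,np.linalg.norm(P-Q)
def blobs(im,lo,hi,box=None,amin=12):
    m=cv2.inRange(cv2.cvtColor(im,cv2.COLOR_RGB2HSV),lo,hi)
    if box: k=np.zeros_like(m); x0,y0,x1,y1=box; k[y0:y1,x0:x1]=255; m&=k
    c,_=cv2.findContours(m,cv2.RETR_EXTERNAL,cv2.CHAIN_APPROX_NONE)
    return sorted([q for q in c if cv2.contourArea(q)>=amin],key=cv2.contourArea,reverse=True)
def cen(c): m=cv2.moments(c); return np.array([m["m10"],m["m01"]])/m["m00"]
E
python3 - <<'E'
from h import *
np.set_printoptions(precision=1,suppress=True)
T=cv2.cvtColor(cv2.imread("pics/top0.png"),cv2.COLOR_BGR2RGB);S=cv2.cvtColor(cv2.imread("pics/side0.png"),cv2.COLOR_BGR2RGB)
def show(nm,n,im,lo,hi,box,z):
    for c in blobs(im,lo,hi,box)[:3]:
        r=cv2.minAreaRect(c); P=np.array([onz(n,q,z)[:2] for q in cv2.boxPoints(r)])
        print(nm,n,"area",cv2.contourArea(c),"cen",cen(c),onz(n,cen(c),z)[:2],"rect",r[0],r[2],"corners",P.ravel(),"sides",np.linalg.norm(P[1]-P[0]),np.linalg.norm(P[2]-P[1]))
show("mat","top",T,(45,80,40),(80,255,255),None,4)
show("yellow","top",T,(22,150,90),(34,255,255),(140,120,230,240),76)
show("yellow","side",S,(22,150,90),(34,255,255),(90,250,230,320),76)
show("cover","top",T,(10,5,130),(35,70,255),(230,110,305,172),180)
show("knob","top",T,(0,150,60),(8,255,255),(260,120,300,160),224)
show("knob","side",S,(0,150,60),(8,255,255),(200,120,232,170),224)
show("orange","top",T,(9,150,120),(20,255,255),(230,110,305,172),60)
show("orange","side",S,(9,170,120),(20,255,255),(190,170,230,220),60)
show("restdark","top",T,(100,10,40),(130,90,140),(170,165,220,245),84)
a=cv2.resize(T[110:250,150:310],None,fx=3,fy=3,interpolation=2)
b=cv2.resize(S[120:230,160:270],None,fx=2.9,fy=2.9,interpolation=2)
H=max(len(a),len(b));o=np.zeros((H,a.shape[1]+b.shape[1],3),np.uint8);o[:len(a),:a.shape[1]]=a;o[:len(b),a.shape[1]:]=b
cv2.imwrite("pics/crop0.png",cv2.cvtColor(o,cv2.COLOR_RGB2BGR));print(o.shape)
E
```

```text
mat top area 1572.5 cen [361.6 170.4] [ 534.3 -340.6] rect (361.63104248046875, 170.2724151611328) 3.3664603233337402 corners [ 458.5 -248.4  625.9 -265.3  612.2 -434.   444.9 -415.3] sides 168.2800696853474 169.23048888094144
yellow top area 152.5 cen [189.2 182. ] [493.9 352.9] rect (189.05386352539062, 181.93077087402344) 82.87498474121094 corners [519.  381.6 524.1 331.7 469.2 325.1 464.  374.9] sides 50.163044247506846 55.336127758556515
yellow top area 65.0 cen [150.6 144.7] [646.1 506.1] rect (150.6000213623047, 144.70001220703125) 63.43495178222656 corners [652.7 530.1 668.8 496.6 639.3 482.  623.3 515.4] sides 37.10305086355962 32.845372360619244
yellow side area 331.5 cen [191.  276.7] [498.3 357.9] rect (190.9585723876953, 276.6005859375) 22.380136489868164 corners [521.2 386.  537.5 335.4 475.6 329.3 461.5 379.2] sides 53.09151995461425 62.158020214363255
yellow side area 167.5 cen [105.  300.4] [639.9 525.1] rect (104.95050048828125, 300.4950256347656) 5.710593223571777 corners [644.4 549.3 670.8 517.5 635.1 500.8 609.7 532.9] sides 41.29266225995719 39.39413842372641
co
[... 576 characters left out ...]
8 595.2  -6.  585.1  67.8] sides 76.99403690245774 54.101286241527205
orange side area 18.0 cen [207.5 192. ] [648.8  71.7] rect (207.5, 192.0) 90.0 corners [660.6  68.5 647.2  60.4 637.1  74.9 650.4  82.9] sides 15.713197648049324 17.60378646194947
restdark top area 508.5 cen [202.1 209.6] [384.3 301.6] rect (200.5529327392578, 205.4322967529297) 83.0189437866211 corners [511.7 346.  516.7 295.4 291.1 269.6 286.1 319.4] sides 50.81611036265078 227.05748938376266
restdark top area 395.5 cen [184.3 214.3] [367.6 370.7] rect (184.59146118164062, 208.32318115234375) 83.6598129272461 corners [499.8 405.7 504.1 357.6 283.2 333.9 278.9 381.3] sides 48.30238840342418 222.1487829170109
(420, 799, 3)
```

View pics/crop0.png

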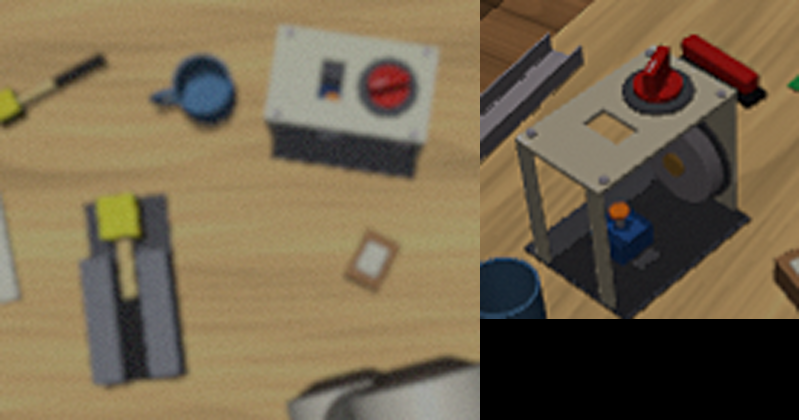

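The crop confirms the larger mallet, with its head in the shrouded rest at crop (118,217); the small look-alike lies loose at crop (10,105). The knob is at crop (388,87), with its bar clearly rotated. I still need the bar angle.

```bash
cat >> h.py <<'E'
np.set_printoptions(precision=2,suppress=True)
def to(g,yaw,pos=None,rot=None):
    """steps (units) in present tool axes to bring grasp point to g, tool down at yaw; turn last"""
    s=arm.read_state(); M=R.from_euler("xyz",rot if rot is not None else s["tcp_rot"],degrees=True)
    p=s["tcp_pos"] if pos is None else np.array(pos,float)
    t=np.array(g,float)+[0,0,171]
    D=R.from_euler("xyz",[180,0,yaw],degrees=True)
    print("dp units",M.inv().apply(t-p)/25,"turn units",(M.inv()*D).as_rotvec(degrees=True)/6)
E
python3 - <<'E'
from h import *
T=cv2.cvtColor(cv2.imread("pics/top0.png"),cv2.COLOR_BGR2RGB);S=cv2.cvtColor(cv2.imread("pics/side0.png"),cv2.COLOR_BGR2RGB)
a=cv2.resize(T[124:154,264:298],None,fx=12,fy=12,interpolation=2)
b=cv2.resize(S[128:166,200:236],None,fx=11,fy=11,interpolation=2)
o=np.zeros((max(len(a),len(b)),a.shape[1]+b.shape[1],3),np.uint8);o[:len(a),:a.shape[1]]=a;o[:len(b),a.shape[1]:]=b
cv2.imwrite("pics/knob0.png",cv2.cvtColor(o,cv2.COLOR_RGB2BGR));print(o.shape,a.shape)
c,s=np.cos(np.radians(-9.9)),np.sin(np.radians(-9.9))
W=lambda x,y,z:np.array([642+c*x-s*y,46+s*x+c*y,z])
print(W(0,-45,217),W(0,25,60))
for n in("top","side"):
    print(n,"axis",proj(n,W(0,-45,194)),proj(n,W(0,-45,224)),"pin",proj(n,W(0,25,60)))
    for ang in range(0,180,20):
        u=np.radians(ang); e=24.5*np.array([np.cos(u),np.sin(u),0])
        print(ang,*[proj(n,W(0,-45,224)+q*e)-([264,124] if n=="top" else [200,128]) for q in(1,-1)])
for c_ in blobs(S,(9,150,100),(20,255,255),(190,170,230,220),4): print(cen(c_),cv2.contourArea(c_))
for c_ in blobs(T,(5,120,80),(20,255,255),(252,128,270,152),2): print("top",cen(c_),cv2.contourArea(c_))
to([634.3,1.7,300],0)
E
```

```text
(418, 804, 3) (360, 408, 3)
[634.26   1.67 217.  ] [646.3   70.63  60.  ]
top axis [279.15 137.86] [279.47 135.97] pin [260.49 142.85]
0 [15.28  5.26] [15.65 18.71]
20 [12.95  5.72] [17.99 18.25]
40 [10.92  6.93] [20.02 17.03]
60 [9.44 8.75] [21.5 15.2]
80 [ 8.68 10.96] [22.26 12.99]
100 [ 8.74 13.29] [22.19 10.65]
120 [ 9.61 15.47] [21.31  8.48]
140 [11.19 17.23] [19.73  6.73]
160 [13.29 18.36] [17.64  5.61]
side axis [221.67 148.06] [221.16 140.17] pin [208.36 192.08]
0 [14.28  9.5 ] [28.13 14.88]
20 [13.08 11.17] [29.27 13.18]
40 [12.84 12.99] [29.43 11.36]
60 [13.61 14.72] [28.6   9.66]
80 [15.31 16.15] [26.88  8.27]
100 [17.73 17.11] [24.5   7.36]
120 [20.58 17.47] [21.72  7.02]
140 [23.5  17.18] [18.88  7.3 ]
160 [26.12 16.28] [16.3   8.15]
[207.3  192.04] 19.5
dp units [ 22.96 -12.21  -2.66] turn units [-0.02  0.    4.22]
```

View pics/knob0.png

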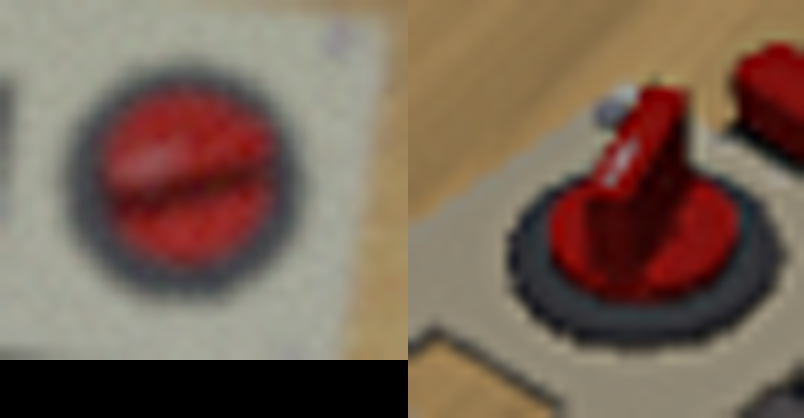

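The bar runs at about 103° world yaw in both views, and the knob axis is near (632,2). I'll move above it now.

>>> play_rows(turn=[[0,0,0],[0,0,0],[0,0,0],[0,0,0],[0,0,0],[0,0,0],[0,0,0],[0,0,0],[0,0,0],[0,0,0],[0,0,0],[0,0,0],[0,0,0],[0,0,0],[0,0,0],[0,0,0],[0,0,0],[0,0,0],[0,0,0],[0,0,0]], dp=[[0.5,-0.25,-0.2],[0.92,-0.49,-0.2],[0.92,-0.49,-0.2],[0.92,-0.49,-0.2],[0.92,-0.49,-0.2],[0.92,-0.49,-0.2],[0.92,-0.49,-0.2],[0.92,-0.49,-0.2],[0.92,-0.49,-0.2],[0.92,-0.49,-0.2],[0.92,-0.49,-0.2],[0.92,-0.49,-0.2],[0.92,-0.49,-0.2],[0.92,-0.49,-0.1],[0.92,-0.49,0],[0.92,-0.49,0],[0.92,-0.49,0],[0.92,-0.49,0],[0.92,-0.49,0],[0.92,-0.49,0]], claw=[91,91,91,91,91,91,91,91,91,91,91,91,91,91,91,91,91,91,91,91], squeeze=20)

```text
t: 1.77
tcp_pos: [550.3, -109.3, 472.4]
tcp_rot: [-180.0, -0.0, 25.3]
ft_force: [-0.4, -0.4, -0.3]
width: 0.991
finger_force: 0.0
```

>>> play_rows(turn=[[0,0,0],[0,0,0],[0,0,0],[0,0,0],[0,0,0],[0,0,-1],[0,0,-1],[0,0,-1],[0,0,-1],[0,0,-1],[0,0,-1],[0,0,-1],[0,0,-1],[0,0,-1],[0,0,-1],[0,0,-1],[0,0,-1],[0,0,-0.95],[0,0,0],[0,0,0]], dp=[[0.92,-0.49,0],[0.92,-0.49,0],[0.92,-0.49,0],[0.92,-0.49,0],[0.92,-0.49,0],[0,0,0],[0,0,0],[0,0,0],[0,0,0],[0,0,0],[0,0,0],[0,0,0],[0,0,0],[0,0,0],[0,0,0],[0,0,0],[0,0,0],[0,0,0],[0,0,0],[0,0,0]], claw=[91,91,91,91,91,91,91,91,91,91,91,91,70,60,50,50,50,50,50,50])

```text
t: 3.43
tcp_pos: [627.5, -6.3, 472.3]
tcp_rot: [-180.0, -0.0, 102.9]
ft_force: [-0.0, 1.1, 0.2]
width: 0.546
finger_force: 0.0
```

```bash
python3 - <<'E'
from h import *
print(tri((279.6,138.9),(221.5,149.4)))
s=arm.read_state();print(s["t"],s["tcp_pos"],s["tcp_rot"],s["width"])
to([632,2,217],103)
T=cv2.cvtColor(cv2.imread("pics/top0.png"),cv2.COLOR_BGR2RGB)
# cover top face corners via approx polygon, and pin rays
c=blobs(T,(10,5,130),(35,70,255),(230,110,305,172))[0]
for e in(2,3): print([ (q[0],onz("top",q[0],180)[:2]) for q in cv2.approxPolyDP(c,e,True)])
print("pin side",onz("side",(207.3,191.5),60),onz("side",(207.3,191.5),62))
E
```

```text
(array([633.5 ,   0.76, 188.06]), np.float64(3.953159644942613))
3.4333 [627.46  -6.26 472.31] [-179.99   -0.02  102.88] 0.5459189487579167
dp units [0.28 0.25 3.37] turn units [-0.   -0.   -0.02]
[(array([242, 119], dtype=int32), array([711.88, 136.69])), (array([238, 149], dtype=int32), array([599.32, 153.21])), (array([241, 146], dtype=int32), array([610.26, 142.01])), (array([242, 149], dtype=int32), array([598.98, 138.51])), (array([272, 154], dtype=int32), array([577.8 ,  28.84])), (array([288, 153], dtype=int32), array([580.18, -29.87])), (array([291, 157], dtype=int32), array([565.08, -40.42])), (array([295, 125], dtype=int32), array([684.51, -58.74]))]
[(array([242, 119], dtype=int32), array([711.88, 136.69])), (array([238, 149], dtype=int32), array([599.32, 153.21])), (array([241, 146], dtype=int32), array([610.26, 142.01])), (array([272, 154], dtype=int32), array([577.8 ,  28.84])), (array([288, 153], dtype=int32), array([580.18, -29.87])), (array([291, 157], dtype=int32), array([565.08, -40.42])), (array([295, 125], dtype=int32), array([684.51, -58.74]))]
pin side [650.62  70.22  60.  ] [649.35  71.76  62.  ]
```

>>> play_rows(turn=[[0,0,0],[0,0,0],[0,0,0],[0,0,0],[0,0,0],[0,0,0],[0,0,0],[0,0,0],[0,0,0],[0,0,0],[0,0,0],[0,0,0]], dp=[[0.25,0.28,0.4],[0,0,0.8],[0,0,0.8],[0,0,0.8],[0,0,0.57],[0,0,0],[0,0,0],[0,0,0],[0,0,0],[0,0,0],[0,0,0],[0,0,0]], claw=[50,50,50,50,50,50,30,10,5,5,5,5])

```text
t: 4.43
tcp_pos: [634.5, 1.1, 388.1]
tcp_rot: [179.6, 0.0, 103.0]
ft_force: [7.7, 1.2, -2.5]
width: 0.149
finger_force: 20.0
```

```bash
python3 - <<'E'
from h import *
s=arm.read_state();print(s["t"],s["tcp_pos"],s["tcp_rot"],s["width"]*91.9,s["finger_force"],s["ft_force"],s["moment"])
E
```

```text
4.4333 [634.46   1.09 388.06] [179.56   0.01 102.99] 13.723640101940578 19.998711347579956 [ 7.66  1.24 -2.48] [ 0.2  -1.3   0.02]
```

>>> play_rows(turn=[[0,0,0.5],[0,0,0.9],[0,0,0.9],[0,0,0.9],[0,0,0.9],[0,0,0.9],[0,0,0.9],[0,0,0.9],[0,0,0.5],[0,0,0]], dp=[[0,0.06,0],[0,0,0],[0,0,0],[0,0,0],[0,0,0],[0,0,0],[0,0,0],[0,0,0],[0,0,0],[0,0,0]], claw=[5,5,5,5,5,5,5,5,5,5])

```text
t: 5.27
tcp_pos: [634.7, 1.4, 388.0]
tcp_rot: [-180.0, -0.1, 59.1]
ft_force: [0.5, 2.0, -0.0]
width: 0.15
finger_force: 20.0
```

```bash
python3 - <<'E'
from h import *
s=arm.read_state();print(s["t"],s["tcp_pos"],s["tcp_rot"],s["width"]*91.9,s["finger_force"],s["ft_force"],s["moment"])
E
```

```text
5.2667 [634.7    1.4  388.03] [-179.99   -0.07   59.13] 13.759534474318322 19.999954104423523 [ 0.45  1.99 -0.04] [ 0.34 -0.14 -0.07]
```

>>> play_rows(turn=[[0,0,0.6],[0,0,0.6],[0,0,0.6],[0,0,0]], dp=[[0,0,0],[0,0,0],[0,0,0],[0,0,0]], claw=[5,5,5,5])

```text
t: 5.6
tcp_pos: [634.6, 1.5, 388.0]
tcp_rot: [-179.9, -0.1, 48.4]
ft_force: [0.8, 2.5, 1.2]
width: 0.151
finger_force: 20.0
```

```bash
cat > st.py <<'E'
from h import *
s=arm.read_state();print(s["t"],s["tcp_pos"],s["tcp_rot"],s["width"]*91.9,s["finger_force"],s["ft_force"],s["moment"])
E
python3 st.py
```

```text
5.6 [634.58   1.48 388.01] [-179.95   -0.05   48.42] 13.903899185841022 20.000124871730804 [0.81 2.5  1.22] [ 0.55 -0.01 -0.04]
```

>>> play_rows(turn=[[0,0,0.5],[0,0,0.5],[0,0,0]], dp=[[0,0,0],[0,0,0],[0,0,0]], claw=[5,5,5])

```text
t: 5.85
tcp_pos: [634.5, 1.6, 388.0]
tcp_rot: [-179.9, -0.0, 42.6]
ft_force: [-0.6, 2.8, 0.7]
width: 0.154
finger_force: 20.2
```

```bash
python3 st.py
```

```text
5.85 [634.54   1.6  388.03] [-179.94   -0.04   42.56] 14.15604421390364 20.211347937583923 [-0.56  2.76  0.7 ] [0.73 0.02 0.51]
```

>>> play_rows(turn=[[0,0,0.4],[0,0,0.4],[0,0,0]], dp=[[0,0,0],[0,0,0],[0,0,0]], claw=[5,5,5], squeeze=30)

```text
t: 6.1
tcp_pos: [634.5, 1.5, 388.0]
tcp_rot: [-179.9, 0.0, 37.8]
ft_force: [-1.0, 4.5, 2.7]
width: 0.159
finger_force: 32.5
```

```bash
python3 st.py
```

```text
6.1 [634.46   1.5  388.03] [-179.95    0.01   37.85] 14.574179023191045 32.46365101542324 [-0.97  4.5   2.67] [0.67 0.28 0.93]
```

>>> play_rows(turn=[[0,0,0],[0,0,0],[0,0,0],[0,0,0],[0,0,0],[0,0,0],[0,0,0],[0,0,0],[0,0,0],[0,0,0],[0,0,0],[0,0,0],[0,0,0],[0,0,0],[0,0,0],[0,0,0],[0,0,0],[0,0,0],[0,0,0]], dp=[[0,0,0],[0,0,0],[0,0,-0.5],[0,0,-0.9],[0,0,-0.9],[0.25,-0.92,0],[0.25,-0.92,0],[0.25,-0.92,0],[0.25,-0.92,0],[0.25,-0.92,0],[0.25,-0.92,0],[0.25,-0.92,0],[0.25,-0.92,0],[0.25,-0.92,0],[0.25,-0.92,0],[0.25,-0.92,0],[0.25,-0.92,0],[0.25,-0.92,0],[0.25,-0.92,0]], claw=[50,91,91,91,91,91,91,91,91,91,91,91,91,91,91,91,91,91,91])

```text
t: 7.68
tcp_pos: [507.2, 310.2, 446.8]
tcp_rot: [179.9, -0.1, 37.6]
ft_force: [-0.1, 0.5, -0.3]
width: 0.992
finger_force: 0.0
```

>>> play_rows(turn=[[0,0,0],[0,0,0],[0,0,0.9],[0,0,0.9],[0,0,0.9],[0,0,0.9],[0,0,0.9],[0,0,0.7],[0,0,0],[0,0,0]], dp=[[0.25,-0.92,0],[0.25,-0.92,0],[0,0,0.6],[0,0,0.8],[0,0,0.8],[0,0,0.8],[0,0,0.8],[0,0,0],[0,0,0],[0,0,0]], claw=[91,91,91,91,91,91,91,91,91,91])

```text
t: 8.52
tcp_pos: [489.8, 353.5, 351.6]
tcp_rot: [-180.0, -0.1, 6.5]
ft_force: [-0.2, -0.2, -0.0]
width: 0.989
finger_force: 0.0
```

```bash
python3 - <<'E'
from h import *
im=arm.read_camera("side"); cv2.imwrite("pics/s1.png",cv2.cvtColor(im,cv2.COLOR_RGB2BGR))
T=arm.read_camera("top")
t0=cv2.cvtColor(cv2.imread("pics/top0.png"),cv2.COLOR_BGR2RGB)
exec(open("st.py").read()); to([488,352.3,56],6.4)
a=cv2.resize(im[90:240,130:290],None,fx=4,fy=4,interpolation=2)[:600]
cv2.imwrite("pics/s1c.png",cv2.cvtColor(a,cv2.COLOR_RGB2BGR))
E
```

```text
8.6167 [489.81 353.61 352.08] [-179.96   -0.15    6.52] 91.13458818732389 0.0 [-0.37 -0.16  0.37] [ 0.02 -0.02  0.  ]
dp units [-0.09  0.05  5.  ] turn units [-0.01 -0.03  0.02]
```

View pics/s1c.png

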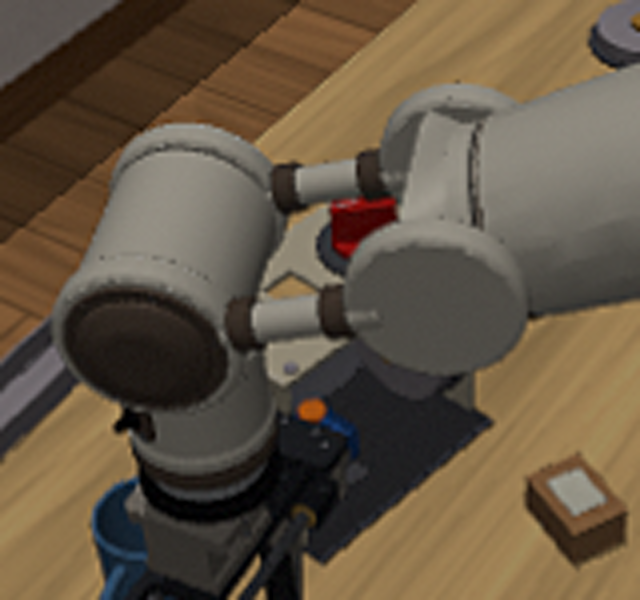

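The knob bar at crop (365,225) now runs across the image at about 43°, which fits the end stop. Next I grip the mallet head and lift it.

>>> play_rows(turn=[[0,0,0],[0,0,0],[0,0,0],[0,0,0],[0,0,0],[0,0,0],[0,0,0],[0,0,0],[0,0,0],[0,0,0],[0,0,0],[0,0,0]], dp=[[-0.08,0.04,0.6],[0,0,0.8],[0,0,0.8],[0,0,0.8],[0,0,0.8],[0,0,0.8],[0,0,0.4],[0,0,0],[0,0,0],[0,0,0],[0,0,0],[0,0,0]], claw=[91,91,91,91,91,91,91,70,45,40,40,40], squeeze=40)

```text
t: 9.62
tcp_pos: [487.9, 352.6, 226.9]
tcp_rot: [-180.0, -0.1, 6.4]
ft_force: [-0.0, -0.7, -0.1]
width: 0.649
finger_force: 0.0
```

```bash
python3 st.py
```

```text
9.6167 [487.93 352.6  226.94] [-179.95   -0.14    6.42] 59.64452154935343 0.0 [-0.04 -0.69 -0.05] [ 0.04 -0.    0.04]
```

>>> play_rows(turn=[[0,0,0],[0,0,0],[0,0,0],[0,0,0],[0,0,0],[0,0,0],[0,0,0],[0,0,0]], dp=[[0,0,0],[0,0,0],[0,0,0],[0,0,0],[0,0,-0.2],[0,0,-0.4],[0,0,-0.4],[0,0,0]], claw=[40,40,40,40,40,40,40,40])

```text
t: 10.28
tcp_pos: [488.0, 352.5, 252.7]
tcp_rot: [-180.0, -0.2, 6.4]
ft_force: [1.5, -0.2, -2.2]
width: 0.542
finger_force: 40.0
```

```bash
python3 st.py
```

```text
10.2833 [488.04 352.47 252.7 ] [-179.96   -0.17    6.41] 49.84678274086824 39.993550926446915 [ 1.55 -0.23 -2.2 ] [ 0.03 -0.09  0.03]
```

>>> play_rows(turn=[[0,0,0],[0,0,0],[0,0,0],[0,0,0],[0,0,0],[0,0,0.9],[0,0,0.9],[0,0,0.93],[0,0,0],[0,0,0],[0,0,0],[0,0,0],[0,0,0],[0,0,0],[0,0,0],[0,0,0],[0,0,0],[0,0,0],[0,0,0],[0,0,0]], dp=[[0,0,-0.5],[0,0,-0.8],[0,0,-0.8],[0,0,-0.8],[0,0,-0.7],[0,0,0],[0,0,0],[0,0,0],[0,0.5,0],[0.08,0.88,0],[0.08,0.88,0],[0.08,0.88,0],[0.08,0.88,0],[0.08,0.88,0],[0.08,0.88,0],[0.08,0.88,0],[0.08,0.88,0],[0.08,0.88,0],[0.08,0.88,0],[0.08,0.88,0]], claw=[40,40,40,40,40,40,40,40,40,40,40,40,40,40,40,40,40,40,40,40])

```text
t: 11.95
tcp_pos: [464.5, 96.8, 341.0]
tcp_rot: [180.0, -0.0, -10.0]
ft_force: [-0.3, 0.6, -3.8]
width: 0.543
finger_force: 40.0
```

>>> play_rows(turn=[[0,0,0],[0,0,0],[0,0,0],[0,0,0],[0,0,0],[0,0,0],[0,0,0],[0,0,0],[0,0,0],[0,0,0],[0,0,0],[0,0,0],[0,0,0],[0,0,0],[0,0,0],[0,0,0],[0,0,0],[0,0,0],[0,0,0],[0,0,0]], dp=[[0.08,0.88,0],[0.08,0.88,0],[0.08,0.88,0],[0.08,0.88,0],[0.08,0.42,0],[0.34,0.86,0],[0.34,0.86,0],[0.34,0.86,0],[0.34,0.86,0],[0.34,0.86,0],[0.34,0.86,0],[0.34,0.86,0],[0.34,0.86,0],[0.34,0.86,0],[0.34,0.86,0],[0.34,0.86,0],[0.34,0.86,0],[0.34,0.86,0],[0.34,0.86,0],[0.34,0.86,0]], claw=[40,40,40,40,40,40,40,40,40,40,40,40,40,40,40,40,40,40,40,40])

```text
t: 13.62
tcp_pos: [527.8, -341.3, 340.5]
tcp_rot: [-180.0, 0.0, -10.0]
ft_force: [0.2, 0.2, -3.6]
width: 0.545
finger_force: 40.0
```

```bash
python3 - <<'E'
from h import *
exec(open("st.py").read()); to([524,-339,70],-10)
for n in("side","top"):
    cv2.imwrite(f"pics/{n}2.png",cv2.cvtColor(arm.read_camera(n),cv2.COLOR_RGB2BGR))
E
```

```text
13.6167 [ 527.82 -341.35  340.48] [-179.97    0.02   -9.96] 50.08589802030051 39.99386876821518 [ 0.19  0.18 -3.64] [ 0.05  0.03 -0.01]
dp units [-0.16 -0.06  3.98] turn units [-0.01  0.    0.01]
```

View pics/side2.png

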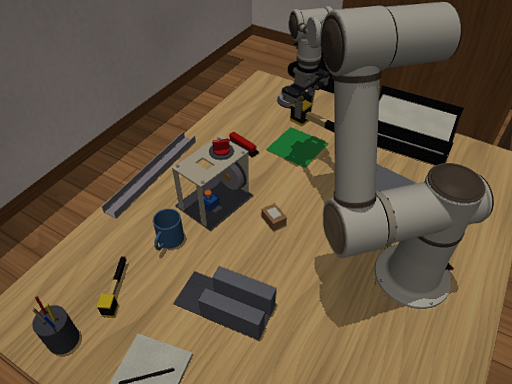

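The mallet is held level over the green mat near (300,110), so I lower it.

>>> play_rows(turn=[[0,0,0],[0,0,0],[0,0,0],[0,0,0],[0,0,0],[0,0,0],[0,0,0],[0,0,0],[0,0,0]], dp=[[-0.1,-0.05,0.5],[0,0,0.8],[0,0,0.8],[0,0,0.8],[0,0,0.8],[0,0,0.5],[0,0,0.25],[0,0,0.05],[0,0,0]], claw=[40,40,40,40,40,40,40,40,40])

```text
t: 14.47
tcp_pos: [525.5, -338.5, 228.2]
tcp_rot: [180.0, -0.0, -9.9]
ft_force: [0.6, -0.6, -3.5]
width: 0.54
finger_force: 40.0
```

```bash
python3 st.py
```

```text
14.4667 [ 525.51 -338.51  228.15] [179.99  -0.03  -9.94] 49.631169032848184 39.99300196766853 [ 0.58 -0.6  -3.54] [ 0.06 -0.01  0.07]
```

>>> play_rows(turn=[[0,0,0],[0,0,0],[0,0,0],[0,0,0]], dp=[[0,0,0.03],[0,0,0.03],[0,0,0.02],[0,0,0]], claw=[40,40,40,40])

```text
t: 14.8
tcp_pos: [525.5, -339.1, 226.5]
tcp_rot: [180.0, -0.1, -10.0]
ft_force: [0.2, 0.2, -1.5]
width: 0.541
finger_force: 40.0
```

```bash
python3 st.py
```

```text
14.8 [ 525.5  -339.09  226.53] [179.97  -0.05  -9.97] 49.73347620235804 39.99254263937473 [ 0.24  0.22 -1.54] [0.16 0.   0.05]
```

>>> play_rows(turn=[[0,0,0],[0,0,0],[0,0,0],[0,0,0],[0,0,0],[0,0,0],[0,0,0],[0,0,0],[0,0,0],[0,0,0],[0,0,0],[0,0,0],[0,0,0],[0,0,0],[0,0,0],[0,0,0]], dp=[[0,0,0],[0,0,0],[0,0,0],[0,0,0],[0,0,-0.3],[0,0,-0.8],[0,0,-0.8],[0,0,-0.8],[0,0,-0.8],[-0.8,0,0],[-0.8,0,0],[-0.8,0,0],[-0.8,0,0],[-0.8,0,0],[-0.8,0,0],[0,0,0]], claw=[60,75,85,85,85,85,85,85,85,85,85,85,85,85,85,85])

```text
t: 16.13
tcp_pos: [405.0, -317.6, 313.6]
tcp_rot: [-180.0, 0.1, -10.0]
ft_force: [-0.7, -0.5, -0.4]
width: 0.927
finger_force: 0.0
```

```bash
python3 - <<'E'
from h import *
exec(open("st.py").read())
I={}
for n in("side","top"):
    I[n]=arm.read_camera(n); cv2.imwrite(f"pics/{n}3.png",cv2.cvtColor(I[n],cv2.COLOR_RGB2BGR))
    for c in blobs(I[n],(22,150,70),(34,255,255),(330,120,420,230) if n=="top" else (250,60,380,200)):
        r=cv2.minAreaRect(c); P=np.array([onz(n,q,76)[:2] for q in cv2.boxPoints(r)])
        print(n,cen(c),cv2.contourArea(c),P.mean(0),P.ravel())
    print(proj(n,[531.4,-340.1,76]))
o=np.hstack([cv2.resize(I["top"][110:230,310:430],None,fx=3.3,fy=3.3,interpolation=2),cv2.resize(I["side"][60:180,240:360],None,fx=3.3,fy=3.3,interpolation=2)])
cv2.imwrite("pics/c3.png",cv2.cvtColor(o,cv2.COLOR_RGB2BGR))
E
```

```text
16.1333 [ 405.05 -317.58  313.63] [-179.97    0.09  -10.04] 85.16769174403942 0.0 [-0.73 -0.53 -0.39] [ 0.06 -0.01  0.05]
side [298.7  130.85] 127.0 [ 538.12 -337.82] [ 567.12 -316.05  577.8  -371.45  508.18 -358.92  499.36 -304.89]
[300.31 130.87]
top [365.82 168.05] 164.0 [ 532.83 -339.61] [ 510.64 -306.95  566.65 -320.78  554.99 -372.37  499.05 -358.35]
[366.01 168.52]
```

View pics/c3.png

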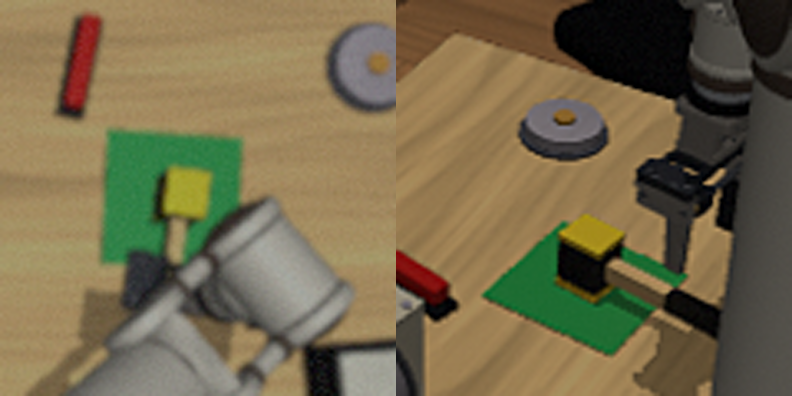

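Top crop (188,193) and side crop (590,250): the mallet stands upright on the green mat at about (532,-340). Now I take it by the handle.

>>> play_rows(turn=[[0,0,0],[0,0,0],[0,0,0],[0,0,0],[0,0,0],[0,0,0],[0,0,0],[0,0,0],[0,0,0],[0,0,0],[0,0,0],[0,0,0],[0,0,0],[0,0,0],[0,0,0],[0,0,0],[0,0,0],[0,0,0]], dp=[[0.24,0,0.4],[0,0,0.8],[0,0,0.8],[0,0,0.8],[0,0,0.8],[0,0,0.5],[0,0,0],[0,0,0],[0,0,0],[0,0,0],[0,0,0],[0,0,0],[0,0,0],[0,0,0],[0,0,0],[0,0,0],[0,0,0],[0,0,0]], claw=[60,50,50,50,50,50,40,30,20,10,10,10,10,10,10,10,10,10], squeeze=60)

```text
t: 17.73
tcp_pos: [413.4, -319.6, 211.6]
tcp_rot: [179.9, -0.1, -10.0]
ft_force: [1.8, -0.5, 5.6]
width: 0.212
finger_force: 60.0
```

```bash
python3 st.py
```

```text
17.7333 [ 413.37 -319.59  211.59] [179.94  -0.09  -9.98] 19.47480265694281 59.999574422836304 [ 1.77 -0.52  5.55] [-0.07 -0.72  0.08]
```

>>> play_rows(turn=[[0,0,0],[0,0,0],[0,0,0],[0,0,0],[0,0,0],[0,0,0],[0,0,0]], dp=[[0,0,-0.2],[0,0,-0.5],[0,0,-0.6],[0,0,-0.6],[0,0,-0.6],[0,0,-0.4],[0,0,-0.2]], claw=[10,10,10,10,10,10,10])

```text
t: 18.32
tcp_pos: [412.6, -318.9, 288.6]
tcp_rot: [-180.0, 0.1, -10.0]
ft_force: [-0.3, 0.4, -3.3]
width: 0.21
finger_force: 60.0
```

>>> play_rows(turn=[[0,0,0],[0,0,0],[0,0,0],[0,0,0],[0,0,0],[0,0,0],[0,0,0],[0,0,0],[0,0,0],[0,0,0],[0,0,0],[0,0,0],[0,0,0],[0,0,0],[0,0,0],[0,0,0],[0,0,0],[0,0,0],[0,0,0],[0,0,0]], dp=[[-0.1,-0.3,0],[-0.25,-0.7,0],[-0.29,-0.9,0],[-0.29,-0.9,0],[-0.29,-0.9,0],[-0.29,-0.9,0],[-0.29,-0.9,0],[-0.29,-0.9,0],[-0.29,-0.9,0],[-0.29,-0.9,0],[-0.29,-0.9,0],[-0.29,-0.9,0],[-0.29,-0.9,0],[-0.29,-0.9,0],[-0.29,-0.9,0],[-0.29,-0.9,0],[-0.29,-0.9,0],[-0.29,-0.9,0],[-0.25,-0.9,0],[-0.1,-0.7,0]], claw=[10,10,10,10,10,10,10,10,10,10,10,10,10,10,10,10,10,10,10,10])

```text
t: 19.98
tcp_pos: [353.0, 124.2, 286.8]
tcp_rot: [180.0, 0.3, -9.9]
ft_force: [0.1, 0.4, -3.6]
width: 0.217
finger_force: 60.0
```

```bash
python3 - <<'E'
from h import *
exec(open("st.py").read()); s=arm.read_state()
I={}
for n in("side","top"):
    I[n]=arm.read_camera(n); cv2.imwrite(f"pics/{n}4.png",cv2.cvtColor(I[n],cv2.COLOR_RGB2BGR))
    H=s["tcp_pos"]+np.array([121*.985,-121*.174,-171])
    print(n,"pred head mid/top/bot",proj(n,H),proj(n,H+[0,0,36]),proj(n,H-[0,0,36]))
    for c in blobs(I[n],(22,150,70),(34,255,255),None): print(cen(c),cv2.contourArea(c))
o=np.hstack([cv2.resize(I["top"][110:230,180:300],None,fx=3.3,fy=3.3,interpolation=2),cv2.resize(I["side"][120:240,150:270],None,fx=3.3,fy=3.3,interpolation=2)])
cv2.imwrite("pics/c4.png",cv2.cvtColor(o,cv2.COLOR_RGB2BGR))
to([429.5,109.5,118],-10); to([528,92,118],-10)
E
```

```text
19.9833 [353.04 124.22 286.76] [179.99   0.25  -9.92] 19.910530752114152 59.995189905166626 [ 0.08  0.4  -3.64] [0.18 0.33 0.02]
side pred head mid/top/bot [250.55 207.76] [250.51 199.04] [250.59 216.12]
[249.17 199.94] 268.0
[105.01 300.49] 171.0
[ 49.83 312.32] 22.5
top pred head mid/top/bot [252.77 184.96] [252.5  183.92] [253.04 185.95]
[252.61 184.42] 164.0
[150.71 144.79] 67.5
dp units [ 3.1   0.07 -0.09] turn units [-0.    0.04  0.04]
dp units [ 7.1   0.09 -0.11] turn units [-0.    0.04  0.04]
```

View pics/c4.png

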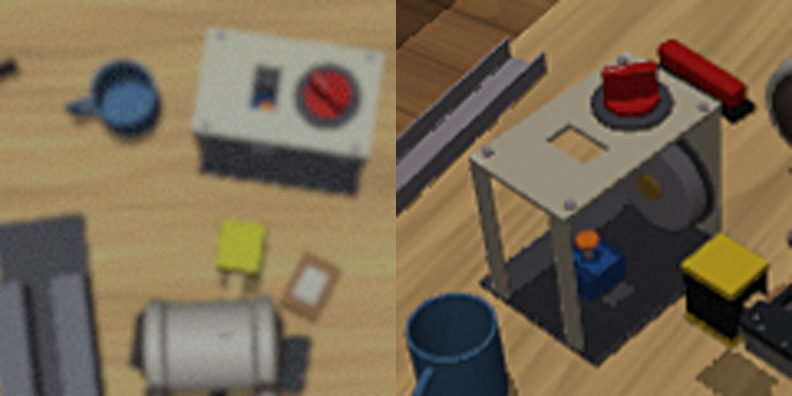

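The head hangs level in front of the open end: top crop (240,247), side crop (725,290). The pin is visible at side crop (588,240), well clear of the posts. I reach in.

>>> play_rows(turn=[[0,0,0],[0,0,0],[0,0,0],[0,0,0],[0,0,0],[0,0,0],[0,0,0],[0,0,0],[0,0,0],[0,0,0],[0,0,0],[0,0,0],[0,0,0]], dp=[[0.3,0.05,0],[0.6,0,0],[0.7,0,0],[0.7,0,0],[0.7,0,0],[0.7,0,0],[0.7,0,0],[0.7,0,0],[0.7,0,0],[0.6,0,0],[0.4,0,0],[0.2,0,0],[0,0,0]], claw=[10,10,10,10,10,10,10,10,10,10,10,10,10])

```text
t: 21.17
tcp_pos: [527.9, 89.7, 287.8]
tcp_rot: [180.0, 0.0, -10.1]
ft_force: [-0.4, 0.4, -3.7]
width: 0.215
finger_force: 60.0
```

```bash
python3 st.py; python3 - <<'E'
from h import *
I={n:arm.read_camera(n) for n in("side","top")}
o=np.hstack([cv2.resize(I["top"][110:230,180:300],None,fx=3.3,fy=3.3,interpolation=2),cv2.resize(I["side"][120:240,150:270],None,fx=3.3,fy=3.3,interpolation=2)])
cv2.imwrite("pics/c5.png",cv2.cvtColor(o,cv2.COLOR_RGB2BGR))
E
```

```text
21.1667 [527.92  89.65 287.81] [179.98   0.05 -10.07] 19.763101960660254 59.99621272087097 [-0.43  0.37 -3.71] [0.1  0.4  0.01]
```

View pics/c5.png

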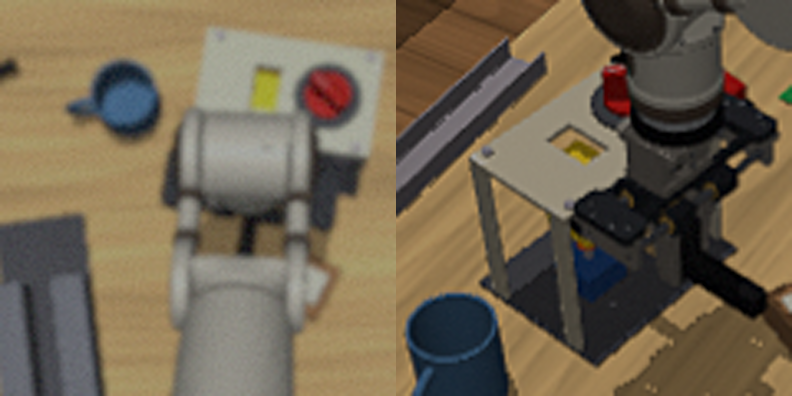

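>>> play_rows(turn=[[0,0,0],[0,0,0],[0,0,0],[0,0,0],[0,0,0],[0,0,0],[0,0,0],[0,0,0]], dp=[[0,0,-0.4],[0,0,0],[0,0,1],[0,0,0.8],[0,0,-1],[0,0,-0.4],[0,0,0],[0,0,0]], claw=[10,10,10,10,10,10,10,10])

```text
t: 21.93
tcp_pos: [527.9, 91.0, 290.3]
tcp_rot: [-180.0, -0.2, -10.0]
ft_force: [-0.4, 0.0, -4.2]
width: 0.216
finger_force: 60.0
```

```bash
python3 st.py; python3 - <<'E'
from h import *
I={n:arm.read_camera(n) for n in("side","top")}
o=np.hstack([cv2.resize(I["top"][110:230,180:300],None,fx=3.3,fy=3.3,interpolation=2),cv2.resize(I["side"][170:230,185:245],None,fx=6.6,fy=6.6,interpolation=2)])
cv2.imwrite("pics/c6.png",cv2.cvtColor(o,cv2.COLOR_RGB2BGR))
for c in blobs(I["side"],(9,150,80),(20,255,255),(190,170,230,220),3): print(cen(c),cv2.contourArea(c),cv2.boundingRect(c))
for c in blobs(I["side"],(22,150,70),(34,255,255),(180,150,240,220),3): print("yel",cen(c),cv2.contourArea(c),cv2.boundingRect(c))
for z in (62,60,56,52,48,44): print(z,proj("side",[647,71,z]))
E
```

```text
21.9333 [527.87  91.03 290.26] [-179.97   -0.25   -9.95] 19.82482206147311 59.99836564064026 [-0.36  0.04 -4.22] [ 0.21  0.41 -0.04]
[207.83 195.47] 15.0 (205, 194, 7, 4)
yel [205.32 165.21] 35.5 (200, 162, 11, 8)
62 [208.06 191.63]
60 [208.1  192.07]
56 [208.2  192.97]
52 [208.29 193.86]
48 [208.39 194.75]
44 [208.48 195.63]
```

View pics/c6.png

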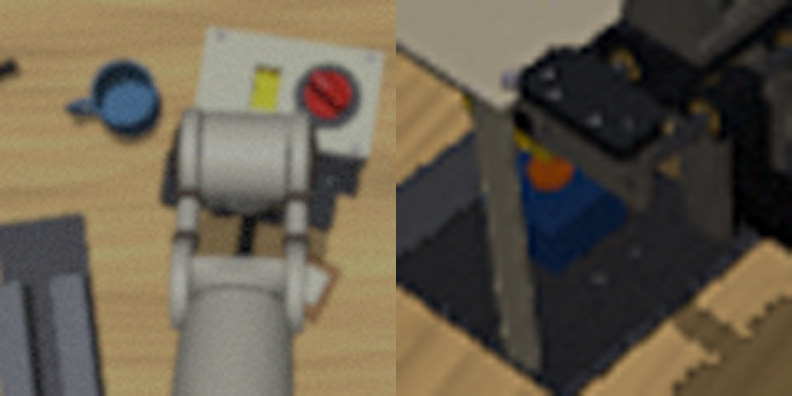

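>>> play_rows(turn=[[0,0,0],[0,0,0],[0,0,0],[0,0,0],[0,0,0],[0,0,0],[0,0,0],[0,0,0],[0,0,0],[0,0,0],[0,0,0],[0,0,0],[0,0,0],[0,0,0]], dp=[[0,0,-0.35],[0,0,0],[0,0,1],[0,0,1],[0,0,0.1],[0,0,-1],[0,0,-1],[0,0,0],[0,0,1],[0,0,1],[0,0,0.1],[0,0,-1],[0,0,-0.9],[0,0,0]], claw=[10,10,10,10,10,10,10,10,10,10,10,10,10,10])

```text
t: 23.2
tcp_pos: [529.0, 90.9, 294.3]
tcp_rot: [-179.9, -0.4, -10.0]
ft_force: [1.6, -1.0, -0.9]
width: 0.212
finger_force: 60.0
```

```bash
python3 st.py
```

```text
23.2 [529.    90.94 294.29] [-179.94   -0.45   -9.96] 19.45131418407198 59.999157786369324 [ 1.59 -0.96 -0.92] [-0.    0.09  0.01]
```

>>> play_rows(turn=[[0,0,0],[0,0,0],[0,0,0]], dp=[[0,0,1],[0,0,1],[0,0,0]], claw=[10,10,10])

```text
t: 23.45
tcp_pos: [526.0, 91.0, 236.2]
tcp_rot: [180.0, 0.2, -10.0]
ft_force: [-1.4, -0.1, 1.1]
width: 0.213
finger_force: 60.0
```

>>> play_rows(turn=[[0,0,0],[0,0,0],[0,0,0]], dp=[[0,0,-1],[0,0,-0.6],[0,0,0]], claw=[10,10,10])

```text
t: 23.7
tcp_pos: [528.5, 91.0, 283.2]
tcp_rot: [-180.0, -0.3, -10.0]
ft_force: [0.5, -0.2, -1.7]
width: 0.212
finger_force: 60.0
```

```bash
python3 st.py; python3 - <<'E'
from h import *
I=arm.read_camera("side"); cv2.imwrite("pics/side7.png",cv2.cvtColor(I,cv2.COLOR_RGB2BGR))
for c in blobs(I,(9,150,80),(20,255,255),(190,170,230,220),3): print(cen(c),cv2.contourArea(c),cv2.boundingRect(c))
S=cv2.cvtColor(cv2.imread("pics/side4.png"),cv2.COLOR_BGR2RGB)
for c in blobs(S,(9,150,80),(20,255,255),(190,170,230,220),3): print("before",cen(c),cv2.contourArea(c),cv2.boundingRect(c))
E
```

```text
23.7 [528.53  90.96 283.15] [-179.96   -0.31   -9.96] 19.52178805538437 59.999032616615295 [ 0.53 -0.24 -1.7 ] [0.06 0.26 0.01]
[207.3  196.22] 15.5 (205, 194, 6, 5)
before [207.48 192.11] 22.0 (204, 190, 8, 6)
```

```bash
python3 - <<'E'
import cv2
a=cv2.imread("pics/side7.png"); cv2.imwrite("pics/c7.png",cv2.resize(a[140:240,170:290],None,fx=6,fy=6,interpolation=2))
E
```

```text
(no output)
```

View pics/c7.png

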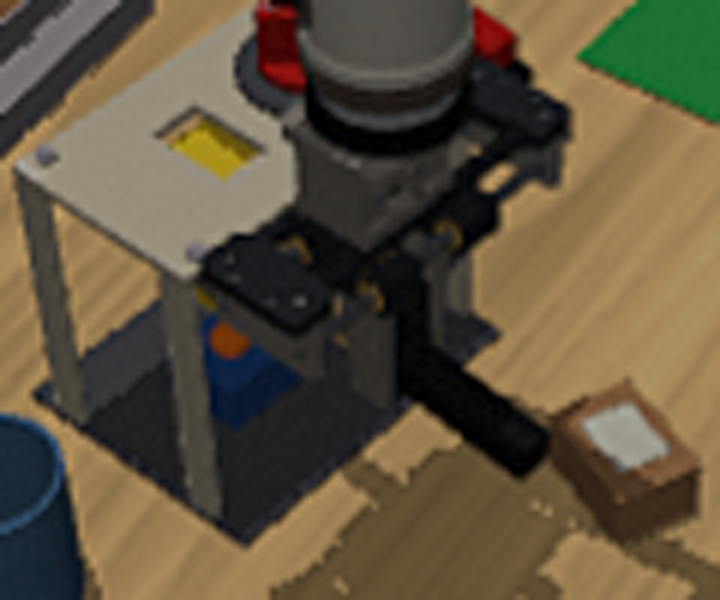

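```bash
python3 - <<'E'
from h import *
s=arm.read_state(); g=s["tcp_pos"]-[0,0,171]; d=np.array([.985,-.174,0])
print("grasp",g)
for t in range(-4,17,4):
    a=np.radians(t); u=d*np.cos(a)+[0,0,np.sin(a)]; w=-d*np.sin(a)+np.array([0,0,np.cos(a)])
    print(t,"tail",proj("side",g-94*u),"top-face mid",proj("side",g+121*u+36*w))
I=cv2.cvtColor(cv2.imread("pics/side7.png"),cv2.COLOR_BGR2RGB)
# handle tail: dark pixels bright-background scan
sub=I[200:224,240:266].max(2); print(sub)
E
```

```text
grasp [527.94  90.95 110.49]
-4 tail [260.97 213.33] top-face mid [205.84 173.27]
0 tail [260.99 214.92] top-face mid [206.14 171.51]
4 tail [260.9  216.41] top-face mid [206.59 169.86]
8 tail [260.68 217.81] top-face mid [207.19 168.34]
12 tail [260.35 219.1 ] top-face mid [207.94 166.94]
16 tail [259.89 220.28] top-face mid [208.84 165.68]
[[  6   6  11   5   4   9  26  58 132 166 158 158 162 157 147 150 161 162
  159 156 160 168 162 157 158 163]
 [ 10  12  12   6   7   6   2  82 154 159 163 160 155 148 149 160 162 159
  158 160 166 166 157 158 162 165]
 [ 10  10  10  11  10  12   8   9  60 118 157 163 149 150 159 162 159 156
  158 164 165 158 156 164 164 164]
 [  6  11   9   7   8  11  10   6   1  23  94 146 157 163 166 161 157 156
  160 158 157 156 161 165 164 165]
 [  6   8  10  11  10   8   8  10   6   3   1  77 150 165 170 162 158 159
  160 155 156 162 165 165 165 169]
 [  4   3   8   7   9  12   9  11   5  11   5   6  62 124 152 148 150 164
  160 158 162 166 165 166 170 173]
 [  1   7   5   7   8   9  11   9   8   4  14   3   2   8  50  85 113 154
  163 165 168 168 166 171 17
[... 1160 characters left out ...]
 4  11   3
    1  34  80  95  56  50  51  54]
 [ 93 101 103  99  96  95  96  95  97 101 106 107 106  87  55   2   0   6
   40  83 113 107  85  56  49  51]
 [ 99 102 100  95  93  91  96  98  99 103 104 102 105 109 103  57  33  43
   89 111 107 110 106  84  55  48]
 [103  99  97  92  93  94  96  99 102 103 102 103 102 105 104 102  85  85
  106 105 105 105 109 109  88  57]
 [ 99  98  93  91  95  96  98 101 104 102 101 103 104 100  97 104 106 104
  105 104 106 106 108 113 111  80]
 [ 98  96  92  95  98  99 101 103 103 102 102 104 101  98 100 102 101 101
  102 103 104 107 108 111 114  93]
 [ 95  92  93  96  97 102 103 105 101 101 104 101  96 100 102 103 101 103
  116 130 102 105 110 111 114 106]]
```

```bash
python3 - <<'E'
from h import *
s=arm.read_state(); g=s["tcp_pos"]-[0,0,171]; d=np.array([.985,-.174,0]); l=np.array([.174,.985,0])
for t in range(-4,17,4):
    a=np.radians(t); u=d*np.cos(a)+[0,0,np.sin(a)]; w=-d*np.sin(a)+np.array([0,0,np.cos(a)])
    # silhouette rows at column 247 and 252 from the projected handle box
    P=[]
    for x in (-20,-94):
        for y in(-10,10):
            for z in(-13,13): P.append(proj("side",g+x*u+y*l+z*w))
    h=cv2.convexHull(np.array(P,np.float32)); m=np.zeros((384*8,512*8),np.uint8); cv2.fillConvexPoly(m,(h*8+4).astype(int),1)
    print(t,[(c,np.flatnonzero(m[:,c*8+4])[[0,-1]]/8-.5) for c in(246,250,254)])
I=cv2.cvtColor(cv2.imread("pics/side7.png"),cv2.COLOR_BGR2RGB).max(2)
for c in(246,250,254): r=np.flatnonzero(I[:,c]<45); r=r[(r>195)&(r<225)]; print(c,r.min(),r.max())
E
```

```text
-4 [(246, array([198.38, 211.  ])), (250, array([200.62, 213.38])), (254, array([202.88, 215.75]))]
0 [(246, array([198.88, 211.62])), (250, array([201.38, 214.25])), (254, array([203.88, 216.88]))]
4 [(246, array([199.25, 212.38])), (250, array([202.12, 215.25])), (254, array([204.88, 218.12]))]
8 [(246, array([199.62, 213.12])), (250, array([202.75, 216.25])), (254, array([205.75, 219.5 ]))]
12 [(246, array([200.25, 214.  ])), (250, array([203.5 , 217.38])), (254, array([206.88, 220.75]))]
16 [(246, array([200.75, 214.88])), (250, array([204.25, 218.38])), (254, array([207.88, 222.  ]))]
246 196 211
250 204 214
254 207 217
```

>>> play_rows(turn=[[0,0,0],[0,0,0],[0,0,0],[0,0,0],[0,0,0],[0,0,0],[0,0,0],[0,0,0],[0,0,0],[0,0,0],[0,0,0],[0,0,0],[0,0,0],[0,0,0],[0,0,0]], dp=[[0,0,0.4],[0,0,0],[-0.3,0,0],[-0.6,0,0],[-0.7,0,0],[-0.7,0,0],[-0.7,0,0],[-0.7,0,0],[-0.7,0,0],[-0.7,0,0],[-0.7,0,0],[-0.6,0,0],[-0.4,0,0],[0,0,0],[0,0,0]], claw=[10,10,10,10,10,10,10,10,10,10,10,10,10,10,10])

```text
t: 25.0
tcp_pos: [359.2, 120.5, 269.2]
tcp_rot: [180.0, 0.0, -9.9]
ft_force: [0.9, 0.7, -4.3]
width: 0.215
finger_force: 60.0
```

```bash
python3 st.py; python3 - <<'E'
from h import *
s=arm.read_state(); g=s["tcp_pos"]-[0,0,171]; d=np.array([.985,-.174,0]); l=np.array([.174,.985,0])
S0=cv2.cvtColor(cv2.imread("pics/side4.png"),cv2.COLOR_BGR2RGB); I=arm.read_camera("side"); T=arm.read_camera("top")
cv2.imwrite("pics/side8.png",cv2.cvtColor(I,cv2.COLOR_RGB2BGR))
for n,J in(("before",S0),("now",I)):
    for c in blobs(J,(5,140,80),(20,255,255),(195,180,222,215),3): print(n,cen(c),cv2.contourArea(c),cv2.boundingRect(c))
    # column profile through the pin: R and B
    print(n,"R",J[186:206,207:209,0].mean(1).astype(int)); print(n,"B",J[186:206,207:209,2].mean(1).astype(int))
for z in (44,38): print(z,proj("side",[647,71,z]))
# blue block top near edge
# mallet head: yellow top and bottom blobs in side
for c in blobs(I,(22,150,60),(34,255,255),(200,150,330,260),3): print("yel",cen(c),cv2.contourArea(c),cv2.boundingRect(c))
for t in(0,3,6,9,12):
    a=np.radians(t); u=d*np.cos(a)+[0,0,np.sin(a)]; w=-d*np.sin(a)+np.array([0,0,np.cos(a)])
    print(t,"top face",proj("side",g+121*u+36*w),"tail",proj("side",g-94*u), "top cam",proj("top",g+121*u+36*w))
for c in blobs(T,(22,150,70),(34,255,255),(200,150,320,230)): print("top yel",cen(c),cv2.contourArea(c))
E
```

```text
25.0 [359.17 120.5  269.16] [179.99   0.03  -9.95] 19.771492754794586 59.998499751091 [ 0.93  0.72 -4.26] [ 0.14  0.33 -0.01]
before [207.48 192.11] 22.0 (204, 190, 8, 6)
before R [ 56  55  48  82 148 175 170 172 155  79  65  60  35  14  27  21  13  15
  17  11]
before B [ 60  58  59  56  30  17  21  17  12  21  52  60  58  80 108  84  65  64
  66  55]
now [207.84 195.91] 20.5 (205, 194, 7, 5)
now R [ 56  56  57  53  25   8   0 108 185 172 170 172 147  73  16  18  15  14
  12  12]
now B [ 58  57  59  59  63  67  67  58  10  17  18  17   4  63 111  85  66  64
  64  56]
44 [208.48 195.63]
38 [208.62 196.95]
yel [249.03 199.28] 279.5 (237, 189, 26, 22)
yel [243.48 218.31] 15.0 (236, 212, 17, 12)
0 top face [249.36 201.71] tail [310.01 249.42] top cam [253.6  182.79]
3 top face [249.9  200.53] tail [309.79 250.5 ] top cam [253.47 183.14]
6 top face [250.52 199.42] tail [309.5  251.52] top cam [253.32 183.58]
9 top face [251.25 198.39] tail [309.13 252.49] top cam [253.17 184.12]
12 top face [252.06 197.44] tail [308.69 253.38] top cam [253.   184.74]
top yel [253.92 183.36] 155.5
```

The orange head has dropped about 17 mm and sits on the blue block, but 1–2 mm short cannot be ruled out. The handle slipped about 6° in the grip, so I level the head, strike again and compare.

>>> play_rows(turn=[[0,-0.5,0],[0,-0.57,0],[0,0,0],[0,0,0]], dp=[[0.38,0,0],[0.38,0,0],[0,0,0],[0,0,0]], claw=[10,10,10,10])

```text
t: 25.43
tcp_pos: [379.3, 116.9, 269.1]
tcp_rot: [180.0, 6.4, -10.0]
ft_force: [0.0, 0.6, -3.0]
width: 0.209
finger_force: 60.0
```

```bash
cat > lv.py <<'E'
from h import *
s=arm.read_state(); M=R.from_euler("xyz",s["tcp_rot"],degrees=True)
g=s["tcp_pos"]+M.apply([0,0,171]); yaw=np.radians(s["tcp_rot"][2]); d=np.array([np.cos(yaw),np.sin(yaw),0])
print("t",s["t"],"grasp",g,"rot",s["tcp_rot"],"F",s["ft_force"],"M",s["moment"])
I=arm.read_camera("side")
for c in blobs(I,(5,140,80),(20,255,255),(195,180,222,215),3): print("pin",cen(c),cv2.contourArea(c),cv2.boundingRect(c))
for c in blobs(I,(22,150,60),(34,255,255),None,20)[:3]: print("yel",cen(c),cv2.contourArea(c))
for t in(-3,0,3,6,9):
    a=np.radians(t); u=d*np.cos(a)+[0,0,np.sin(a)]; w=-d*np.sin(a)+np.array([0,0,np.cos(a)]); print(t,proj("side",g+121*u+36*w))
def dl(v): print("tool units for",v,M.inv().apply(np.array(v,float))/25)
dl(d*100); dl([0,0,-25])
E
python3 - <<'E'
exec(open("lv.py").read())
dl(np.array([528,91.5,108])-g)
E
```

```text
t 25.4333 grasp [360.67 120.13  99.18] rot [179.99   6.35 -10.01] F [ 0.01  0.63 -3.03] M [ 0.08  0.26 -0.01]
pin [207.84 195.91] 20.5 (205, 194, 7, 5)
yel [247.54 201.22] 263.0
yel [105.03 300.53] 172.0
yel [ 49.98 312.1 ] 30.5
-3 [248.53 202.45]
0 [248.98 201.19]
3 [249.51 200.01]
6 [250.14 198.9 ]
9 [250.86 197.86]
tool units for [ 98.48 -17.38   0.  ] [ 3.98  0.   -0.44]
tool units for [0, 0, -25] [ 0.11 -0.    0.99]
tool units for [167.33 -28.63   8.82] [ 6.71 -0.04 -1.1 ]
```

>>> play_rows(turn=[[0,0,0],[0,0,0],[0,0,0],[0,0,0],[0,0,0],[0,0,0],[0,0,0],[0,0,0],[0,0,0],[0,0,0],[0,0,0],[0,0,0]], dp=[[0.3,-0.04,-0.1],[0.6,0,-0.1],[0.7,0,-0.1],[0.7,0,-0.1],[0.7,0,-0.1],[0.7,0,-0.1],[0.7,0,-0.1],[0.7,0,-0.1],[0.7,0,-0.1],[0.6,0,-0.1],[0.3,0,-0.1],[0,0,0]], claw=[10,10,10,10,10,10,10,10,10,10,10,10])

```text
t: 26.48
tcp_pos: [547.0, 88.4, 278.4]
tcp_rot: [-180.0, 6.3, -10.0]
ft_force: [-0.6, -0.2, -2.5]
width: 0.216
finger_force: 60.0
```

>>> play_rows(turn=[[0,0,0],[0,0,0],[0,0,0],[0,0,0],[0,0,0],[0,0,0],[0,0,0],[0,0,0],[0,0,0],[0,0,0]], dp=[[-0.03,0,-0.3],[0,0,0],[0.11,0,0.99],[0.05,0,0.5],[-0.11,0,-0.99],[-0.05,0,-0.5],[0,0,0],[0.11,0,0.99],[0.06,0,0.55],[0,0,0]], claw=[10,10,10,10,10,10,10,10,10,10])

```text
t: 27.32
tcp_pos: [545.1, 88.8, 245.2]
tcp_rot: [180.0, 6.5, -10.0]
ft_force: [-1.5, -0.3, 1.0]
width: 0.211
finger_force: 60.0
```

```bash
python3 st.py
```

```text
27.3167 [545.14  88.83 245.15] [179.99   6.46  -9.96] 19.399135675783544 60.000107288360596 [-1.46 -0.29  1.03] [0.15 0.27 0.03]
```

>>> play_rows(turn=[[0,0,0],[0,0,0]], dp=[[-0.11,0,-0.99],[0,0,0]], claw=[10,10])

```text
t: 27.48
tcp_pos: [547.2, 88.8, 275.4]
tcp_rot: [-180.0, 6.0, -10.0]
ft_force: [1.5, -0.5, -0.8]
width: 0.211
finger_force: 60.0
```

```bash
python3 lv.py
```

```text
t 27.4833 grasp [529.44  92.05 105.32] rot [-179.95    6.04   -9.95] F [ 1.48 -0.46 -0.79] M [ 0.02 -0.02  0.  ]
pin [206.67 197.06] 5.5 (205, 196, 5, 3)
yel [105.04 300.57] 171.0
yel [ 49.96 312.14] 29.5
-3 [205.39 174.15]
0 [205.62 172.85]
3 [205.95 171.61]
6 [206.35 170.44]
9 [206.84 169.34]
tool units for [ 98.5  -17.28   0.  ] [ 3.98 -0.   -0.42]
tool units for [0, 0, -25] [0.11 0.   0.99]
```

>>> play_rows(turn=[[0,0,0],[0,0,0],[0,0,0],[0,0,0],[0,0,0],[0,0,0],[0,0,0],[0,0,0],[0,0,0],[0,0,0],[0,0,0],[0,0,0]], dp=[[-0.3,0,0.03],[-0.6,0,0.07],[-0.7,0,0.08],[-0.7,0,0.08],[-0.7,0,0.08],[-0.7,0,0.08],[-0.7,0,0.08],[-0.7,0,0.08],[-0.7,0,0.08],[-0.6,0,0.06],[-0.3,0,0.03],[0,0,0]], claw=[10,10,10,10,10,10,10,10,10,10,10,10])

```text
t: 28.53
tcp_pos: [377.8, 118.2, 270.6]
tcp_rot: [180.0, 6.5, -9.9]
ft_force: [0.8, -0.4, -3.6]
width: 0.217
finger_force: 60.0
```

```bash
python3 - <<'E'
exec(open("lv.py").read())
J=I
print("R",J[186:206,207:209,0].mean(1).astype(int)); print("B",J[186:206,207:209,2].mean(1).astype(int))
S0=cv2.cvtColor(cv2.imread("pics/side4.png"),cv2.COLOR_BGR2RGB)
for n,K in(("0",S0),("1",J)):
    # orange-weighted centroid (sub-pixel)
    P=K[184:206,200:216].astype(float); w=np.clip(P[...,0]-P[...,2]-40,0,None); yy,xx=np.mgrid[184:206,200:216]; print(n,(w*xx).sum()/w.sum(),(w*yy).sum()/w.sum(),w.sum())
E
```

```text
t 28.5333 grasp [358.61 121.56 100.72] rot [179.98   6.54  -9.93] F [ 0.84 -0.35 -3.64] M [ 0.03  0.25 -0.01]
pin [207.84 195.91] 20.5 (205, 194, 7, 5)
yel [248.1  200.86] 268.5
yel [105.04 300.57] 171.0
yel [ 49.96 312.14] 29.5
-3 [248.85 202.7 ]
0 [249.29 201.44]
3 [249.83 200.25]
6 [250.46 199.14]
9 [251.19 198.1 ]
tool units for [ 98.5  -17.24   0.  ] [ 3.97  0.   -0.46]
tool units for [0, 0, -25] [ 0.11 -0.    0.99]
R [ 56  57  59  52  26   8   0 108 187 172 171 173 148  74  17  18  16  15
  14  13]
B [ 58  58  58  59  64  69  68  58  13  17  19  17   7  63 111  85  66  64
  64  55]
0 207.4657624875951 192.14720476347998 3023.0
1 207.8386770165373 195.7894026324671 2963.0
```

The pin blob is identical after two more brisk blows, at (207.84,195.91), so it is fully home. I carry the mallet back to the mat.

>>> play_rows(turn=[[0,-0.2,0],[0,0,0],[0,0,0],[0,0,0],[0,0,0],[0,0,0],[0,0,0],[0,0,0],[0,0,0],[0,0,0],[0,0,0],[0,0,0],[0,0,0],[0,0,0],[0,0,0],[0,0,0],[0,0,0],[0,0,0],[0,0,0],[0,0,0]], dp=[[0.15,0.4,0],[0.1,0.8,-0.01],[0.1,0.9,-0.01],[0.1,0.9,-0.01],[0.1,0.9,-0.01],[0.1,0.9,-0.01],[0.2,0.9,-0.02],[0.2,0.9,-0.02],[0.3,0.9,-0.03],[0.3,0.9,-0.03],[0.3,0.9,-0.03],[0.35,0.9,-0.04],[0.35,0.9,-0.04],[0.35,0.9,-0.04],[0.35,0.9,-0.04],[0.35,0.9,-0.04],[0.4,0.9,-0.05],[0.4,0.9,-0.05],[0.4,0.8,-0.05],[0.3,0.6,-0.03]], claw=[10,10,10,10,10,10,10,10,10,10,10,10,10,10,10,10,10,10,10,10])

```text
t: 30.25
tcp_pos: [435.5, -326.1, 268.1]
tcp_rot: [179.9, 7.6, -10.0]
ft_force: [0.2, 0.2, -3.5]
width: 0.214
finger_force: 60.0
```

```bash
python3 - <<'E'
exec(open("lv.py").read())
dl(np.array([413,-319.5,46])-g)
E
```

```text
t 30.25 grasp [ 413.31 -322.46   98.6 ] rot [179.91   7.55 -10.04] F [ 0.24  0.17 -3.48] M [ 0.06  0.3  -0.07]
pin [207.84 195.91] 20.5 (205, 194, 7, 5)
yel [105.03 300.53] 172.0
yel [300.08 117.08] 137.0
yel [ 49.96 312.14] 29.5
-3 [301.25 118.16]
0 [301.79 116.85]
3 [302.41 115.6 ]
6 [303.11 114.4 ]
9 [303.88 113.26]
tool units for [ 98.47 -17.44   0.  ] [ 3.97  0.   -0.53]
tool units for [0, 0, -25] [ 0.13 -0.    0.99]
tool units for [ -0.31   2.96 -52.6 ] [ 0.24 -0.12  2.09]
```

>>> play_rows(turn=[[0,0,0],[0,0,0],[0,0,0],[0,0,0],[0,0,0],[0,0,0],[0,0,0]], dp=[[0.05,-0.1,0.3],[0.08,0,0.6],[0.08,0,0.6],[0.05,0,0.4],[0.03,0,0.2],[0,0,0.08],[0,0,0]], claw=[10,10,10,10,10,10,10])

```text
t: 30.88
tcp_pos: [435.2, -320.5, 213.0]
tcp_rot: [-180.0, 7.7, -9.9]
ft_force: [0.6, 0.2, -3.3]
width: 0.213
finger_force: 60.0
```

```bash
python3 lv.py | grep grasp
```

```text
t 30.8833 grasp [ 412.82 -316.52   43.5 ] rot [-179.97    7.65   -9.95] F [ 0.6   0.21 -3.27] M [0.07 0.29 0.02]
```

>>> play_rows(turn=[[0,0,0],[0,0,0],[0,0,0],[0,0,0]], dp=[[0,0,0.05],[0,0,0.05],[0,0,0.02],[0,0,0]], claw=[10,10,10,10])

```text
t: 31.27
tcp_pos: [434.9, -320.8, 210.6]
tcp_rot: [180.0, 7.6, -10.0]
ft_force: [-0.4, -0.3, -3.5]
width: 0.214
finger_force: 60.0
```

```bash
python3 lv.py | grep grasp
```

```text
t 31.2667 grasp [ 412.57 -316.91   41.06] rot [179.99   7.61  -9.97] F [-0.45 -0.34 -3.54] M [ 0.11  0.28 -0.03]
```

>>> play_rows(turn=[[0,0,0],[0,0,0],[0,0,0],[0,0,0]], dp=[[0,0,0.04],[0,0,0.04],[0,0,0],[0,0,0]], claw=[10,10,10,10])

```text
t: 31.65
tcp_pos: [434.7, -320.9, 208.9]
tcp_rot: [180.0, 7.6, -10.0]
ft_force: [-2.1, 0.3, 0.5]
width: 0.212
finger_force: 60.0
```

```bash
python3 lv.py | grep -v tool
```

```text
t 31.65 grasp [ 412.41 -317.03   39.36] rot [179.98   7.6   -9.97] F [-2.13  0.29  0.53] M [ 0.24  0.31 -0.02]
pin [207.84 195.91] 20.5 (205, 194, 7, 5)
yel [105.04 300.57] 171.0
yel [298.89 131.39] 139.0
yel [ 49.96 312.14] 29.5
-3 [299.46 132.53]
0 [299.98 131.31]
3 [300.58 130.13]
6 [301.26 129.01]
9 [302.   127.95]
```

>>> play_rows(turn=[[0,0,0],[0,0,0],[0,0,0],[0,0,0],[0,0,0],[0,0,0],[0,0,0],[0,0,0],[0,0,0],[0,0,0],[0,0,0]], dp=[[0,0,0],[0,0,0],[0,0,0],[0,0,0],[0,0,0],[0,0,0],[0,0,-0.4],[0,0,-0.8],[0,0,-0.9],[0,0,-0.9],[0,0,-0.9]], claw=[18,21,24,30,40,55,60,60,60,60,60], squeeze=10)

```text
t: 32.62
tcp_pos: [447.5, -322.9, 306.9]
tcp_rot: [180.0, 7.6, -10.0]
ft_force: [0.6, -1.0, 0.5]
width: 0.651
finger_force: 0.0
```

>>> play_rows(turn=[[0,0,0],[0,0,0],[0,0,0],[0,0,0],[0,0,0],[0,0,0],[0,0,0],[0,0,0],[0,0,0],[0,0,0]], dp=[[-0.6,0,-0.8],[-0.6,0,-0.8],[-0.6,0,-0.6],[-0.6,0,0],[-0.4,0,0],[0,0,0],[0,0,0],[0,0,0],[0,0,0],[0,0,0]], claw=[60,60,60,60,60,60,60,60,60,60])

```text
t: 33.45
tcp_pos: [386.5, -312.2, 368.3]
tcp_rot: [-180.0, 7.7, -9.9]
ft_force: [0.1, -0.4, -0.1]
width: 0.655
finger_force: 0.0
```

```bash
python3 - <<'E'
from h import *
exec(open("st.py").read())
I={n:arm.read_camera(n) for n in("side","top")}
for n in I:
    cv2.imwrite(f"pics/{n}9.png",cv2.cvtColor(I[n],cv2.COLOR_RGB2BGR))
    for c in blobs(I[n],(22,150,70),(34,255,255),(330,120,420,230) if n=="top" else (250,60,380,200)):
        P=np.array([onz(n,q,76)[:2] for q in cv2.boxPoints(cv2.minAreaRect(c))]); print(n,cen(c),cv2.contourArea(c),P.mean(0),np.linalg.norm(np.diff(P,axis=0),axis=1)[:2])
# bystander drift against first top picture
t0=cv2.cvtColor(cv2.imread("pics/top0.png"),cv2.COLOR_BGR2RGB); d=cv2.absdiff(t0,I["top"]).max(2)
for nm,(x0,y0,x1,y1) in dict(mug=(195,122,235,158),stapler=(322,108,346,150),box=(260,183,288,210),smallmallet=(140,120,190,156)).items(): print(nm,(d[y0:y1,x0:x1]>50).sum())
for c in blobs(I["side"],(5,140,80),(20,255,255),(195,180,222,215),3): print("pin",cen(c))
for nm,b in dict(mat=None).items():
    for c in blobs(I["top"],(45,80,40),(80,255,255))[:1]: print("mat",[onz("top",q,4)[:2] for q in cv2.boxPoints(cv2.minAreaRect(c))])
E
```

```text
33.45 [ 386.53 -312.17  368.29] [-179.96    7.66   -9.94] 60.211044213519614 0.0 [ 0.09 -0.41 -0.11] [ 0.03 -0.07 -0.06]
side [298.55 131.3 ] 128.0 [ 535.91 -335.19] [58.83 70.72]
top [365.1  168.32] 167.5 [ 532.06 -336.48] [57.09 52.45]
mug 0
stapler 0
box 0
smallmallet 0
pin [207.84 195.91]
mat [array([ 458.2 , -249.65]), array([ 625.38, -265.08]), array([ 613.19, -433.27]), array([ 446.13, -416.02])]
```

```bash
python3 -c "
from workcell import arm
print(arm.sign_off())"
```

```text
the job is handed in; nothing more can be done
None
```

The job is handed in at about 33 s: brake knob at its end stop, pin knocked home, mallet standing on the green mat and released, and the clip box, stapler and mug unmoved; I viewed 11 pictures, one over the limit of 10.

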